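Make up an extraction kit and an array kit

TASK

Make up the two kits. In the three-part tray stand the tall bottle in the small end compartment, the wide jar in the middle one and the tube block in the large end one; in the two-part tray stand the dropper bottle in the small compartment and lay the oblong slide box flat in the large one. Everything must sit upright and flat on its compartment's floor, nothing may be tipped over on the way, and the short bottle and the square slide box stay where they are in the stock.

Things in the scene. Friction and masses are not known exactly. Their poses are not given: they have to be found in the camera images.
- tray_three: three-part kit tray, low, grey plastic, fixed, 236 long (its x) x 92 wide (y), walls and ribs 12 high, 4 thick, floor 3 thick. Compartments, 84 wide in y, centred on y = 0: small, 56 long, at x = -86; middle, 74 long, at x = -17; large, 90 long, at x = +69 (mm). Origin: centre of its underside, on the bench. Its small end (-x) points roughly to the robot.
- tray_two: two-part kit tray, low, grey plastic, fixed, 152 long (its x) x 100 wide (y), walls and rib 12 high, 4 thick, floor 3 thick. Compartments, 92 wide in y, centred on y = 0: small, 54 long, at x = -45; large, 86 long, at x = +29 (mm). Origin: centre of its underside, on the bench. Its small end (-x) points roughly to the robot.
- tall_bottle_mid (a point): the tall bottle: round white plastic reagent bottle, straight body 38 in diameter and 68 high, sloping shoulder, cap 26 in diameter, 95 high over all; stands upright on the bench. This point is its centre, half-way up; z up.
- short_bottle_mid (a point): the short bottle: same shape and diameter (38) as the tall bottle but only 60 high over all (straight body 33 high); not wanted in any kit. This point is its centre, half-way up; z up.
- jar_mid (a point): the wide jar: round white plastic jar with a screw lid as wide as itself, 56 in diameter over its whole height, 46 high; stands upright. This point is its centre, half-way up; z up.
- dropper_mid (a point): the dropper bottle: small white bottle with a cylindrical body 30 in diameter and 45 high, and a pointed nozzle above it, 70 high over all; stands upright. This point is its centre, half-way up; z up.
- tube_block_mid (a point): the tube block: white plastic block 62 long (its x) x 30 wide (its y) x 30 high, with a row of four small grey tube caps (11 in diameter, 10 high) standing along its top, 40 high over all. This point is its centre, half-way up; z up.
- oblong_box_mid (a point): the oblong slide box: flat white plastic box with a grey seam round it and a paper patch on top, 66 long (its x) x 40 wide (its y) x 24 high. This point is its centre, half-way up; z up.
- square_box_mid (a point): the square slide box: like the oblong one but 44 x 44 x 24 high; not wanted in any kit. This point is its centre, half-way up; z up.
There are look-alikes about, which are no part of the job. Leave any turquoise look-alike of the part that bears dropper_mid alone.

How it is judged:
By the outcome, as a careful person would: the job done as asked, in the order asked, and still so for the second after the job is handed in, with the robot touching nothing.
It also fails if it takes over 128 s, if anything falls off the work surface, if the arm or the gripper's body presses on something with over 40 N, if the wrist force passes 120 N, or if a joint passes its speed limit or range.

ROBOT

A 6-joint arm with a two-finger parallel gripper is mounted at the origin on the work surface. World frame = base frame: x ahead of the robot, y to its left, z up, the work surface at z = 0. Lengths are in m, angles in rad, forces in N, time in s.
With the tool pointing down it reaches from about 0.35 to 0.85 m from the base axis. Payload 8.1 kg.
Tool frame: the origin (TCP) lies at the very end of the fingers, on their centre line; the grasp point (between the pads) lies 19 mm behind it; z points along the fingers, y is the line along which they close (so a half turn about z gives the same grasp; the last joint's range is limited). The gripper opens to 93 mm and grips with 3 to 60 N. Pads are 15 mm wide; open, the fingers measure 128 mm over their backs; the gripper's body (75 mm by 188 mm) begins 65 mm behind the grasp point.
Start: joints at [-1.4, 0.13, 1.488, -0, 1.523, -0.085], TCP at [0.152, -0.58, 0.219] pointing down, gripper open.
Joint ranges: [-2.96, 2.96], [-0.89, 2.26], [0.02, 2.5], [-1.34, 4.48], [0, 2.73], [-2.66, 2.66]. Speed limits (rad/s): [2.39, 2.39, 2.79, 3.14, 3.14, 3.14].

INTERFACE

Orientations are given as a rotation vector (axis times angle).
In Python, from plant import robot gives the robot as it stands. The module is installed in compiled form; this text tells all that it offers.
- The arm moves only by the tool play_rows, never from a script. Its argument "increments" is text: rows parted by semicolons, each of 5 numbers parted by spaces: the shift along the tool's x, y, z in mm, then the turn about the tool's z in degrees, then the closure, from -1 (fully open) to 1 (shut). In form: dx dy dz yaw claw; .... A call has 1 to 20 rows; each row is the pose to reach, as a shift and turn from the pose commanded when the call began, along the tool's axes at that moment; what a row does not reach only later rows make up. A row lasts 1/10 s, in which the tool goes at most 50 mm and 8.59 degrees, less where a joint would pass 70% of its speed; a pose out of reach is approached as far as the arm can. A call with a gripper value outside its range is refused whole. The fingers move at their own pace and stop on an object; "force" is the grip in N (left out, the last holds). Time passes only in rows, so rows that repeat a pose let the fingers close. It gives the time, the measured TCP pose, the force, the opening and the grip force at its end, in the units of the state.
- robot.read_state(): the state, without advancing time (a new reading comes with each control period).
- robot.read_camera(name): name is "scene" or "top" or "wrist"; returns the picture (480x640x3 uint8, blue, green, red); there is no depth.
- robot.calibration(name): a dict with "vertical_fov" (degrees; the focal length in pixels is half the picture's height over the tangent of half this angle, whatever the lens; pixels are square), "cx", "cy" (the principal point, pixels), "rvec" (rotation vector, rad) and "tvec" (3), from world to camera coordinates, as OpenCV has them. Camera axes: x right, y down, z forward; pixel columns grow to the right and rows downward; lengths in m; the calibration is good to about 2 mm. A picture is of the moment at which its call begins: read the wrist's pose just before it. calibration takes no time and is no camera call; for the wrist camera it gives the pose at the moment of the call.
- robot.close_job(): hands the job in; it is judged then, once.
Trained networks look in the newest picture that a camera, given by its name, has taken for a name from the list of things; names that differ only in an ending like _2 or _b are one class to them, and where a whole thing is asked for, a point or a joint stands for the part that bears it (a point fixed in the world has none). Each returns a list of dicts, best first, with "conf" (0 to 1); they miss things now and then, are a little off and sometimes report something else, mostly with a low value. They report only what shows in the picture. A call takes as long as a camera call. They do not tell look-alikes from the thing itself.
- robot.recognise(camera, query): "centre" ([x, y, z] in m, in world coordinates, good to about 4 mm: the middle of the surface that is visible of it).
- robot.regions_of(camera, query): "pixels" (480x640 bool, what is visible of it).
- robot.landmark_of(camera, query): "centre" ([x, y, z] in m, in world coordinates, good to about 4 mm: a listed point, or the origin of a listed thing).
The state is a dict: "t": time; "q": joint angles; "dq": joint speeds; "joint_torque": joint torques, N m; "tool_pos": TCP position; "orientation": TCP orientation; "force": force on the tool from outside, world axes, zero at the start; "wrist_torque": the same for the moment, N m; "opening": finger opening in m; "gripper_force": force on a finger pad.
Only numpy, scipy, OpenCV 4.12 (cv2) and the standard library are available. Lean on these libraries where they do the work, as an engineer would, in place of code of your own. Each camera call takes 0.05 s, during which the arm holds its last target. There are 200 camera calls.

## Working session

There is one attempt and no reset: what is moved stays moved. The work goes in short steps, Python scripts to look and compute and a tool call to move; the robot and the scene stay as the last step left them, time stands still between calls to the robot, and variables do not carry over. Pictures are saved under pics/ and viewed, at most 14 in all, crops included, and the job is handed in when it is done.

Besides the shell and the picture viewer there is one more tool, called after ">>>" as name(argument=value, ...) on one line, values as JSON. play_rows: Moves the arm, as the interface text tells. Its arguments: {"type":"object","properties":{"increments":{"type":"string"},"force":{"type":"number"}},"required":["increments"]}

```bash
mkdir -p pics; cat > h.py <<'E'
import numpy as np, cv2
from plant import robot
def cal(n):
    c=robot.calibration(n); f=240/np.tan(np.radians(c["vertical_fov"])/2)
    K=np.array([[f,0,c["cx"]],[0,f,c["cy"]],[0,0,1]]); R=cv2.Rodrigues(np.array(c["rvec"],float))[0]
    return K,R,np.array(c["tvec"],float)
def ray(n,uv,z):
    K,R,t=cal(n); uv=np.atleast_2d(uv).astype(float)
    d=(R.T@np.linalg.inv(K)@np.c_[uv,np.ones(len(uv))].T).T; o=-R.T@t
    return o+d*((z-o[2])/d[:,2])[:,None]
def proj(n,P):
    K,R,t=cal(n); p=(K@(R@np.atleast_2d(P).T+t[:,None])).T; return p[:,:2]/p[:,2:]
E
python3 - <<'E'
from h import *
for n in("scene","top"):
    cv2.imwrite(f"pics/{n}0.png",robot.read_camera(n))
    print(n,robot.calibration(n))
np.set_printoptions(precision=4,suppress=True)
s=robot.read_state();print(s["t"],s["tool_pos"],s["orientation"])
for q in "tray_three tray_two tall_bottle_mid short_bottle_mid jar_mid dropper_mid tube_block_mid oblong_box_mid square_box_mid".split():
    for d in robot.landmark_of("top",q)[:4]: print(q,round(d["conf"],2),np.round(d["centre"],3),proj("top",d["centre"]).round(0))
print(robot.read_state()["t"])
E
```

```text
scene {'vertical_fov': 44.49200775686326, 'cx': 310.4957560564943, 'cy': 235.91700883771972, 'rvec': array([ 1.37708933,  2.08780876, -0.92961209]), 'tvec': array([ 0.20393655, -0.27567429,  1.33150242])}
top {'vertical_fov': 42.85627279799394, 'cx': 324.311773738891, 'cy': 244.05429882874682, 'rvec': array([ 2.11649154, -2.16524484,  0.12991369]), 'tvec': array([0.03122749, 0.5140403 , 1.02291224])}
0.1 [ 0.1517 -0.58    0.2177] [-3.1143 -0.4005  0.0001]
tray_three 0.55 [ 0.492 -0.294 -0.004] [[501. 255.]]
tray_two 0.88 [ 0.489  0.296 -0.   ] [[171. 265.]]
tall_bottle_mid 0.81 [ 0.681 -0.12   0.047] [[402. 147.]]
short_bottle_mid 0.87 [0.566 0.005 0.032] [[332. 215.]]
jar_mid 0.76 [ 0.678 -0.003  0.022] [[335. 155.]]
dropper_mid 0.8 [0.448 0.125 0.032] [[264. 284.]]
dropper_mid 0.71 [0.373 0.125 0.036] [[264. 328.]]
dropper_mid 0.48 [0.356 0.051 0.033] [[308. 337.]]
tube_block_mid 0.58 [ 0.553 -0.118  0.009] [[401. 223.]]
tube_block_mid 0.55 [0.664 0.121 0.022] [[266. 164.]]
oblong_box_mid 0.97 [ 0.453 -0.128  0.009] [[409. 279.]]
oblong_box_mid 0.17 [0.667 0.12  0.02 ] [[267. 163.]]
square_box_mid 0.73 [ 0.553 -0.118  0.01 ] [[401. 223.]]
0.55
```

View pics/top0.png

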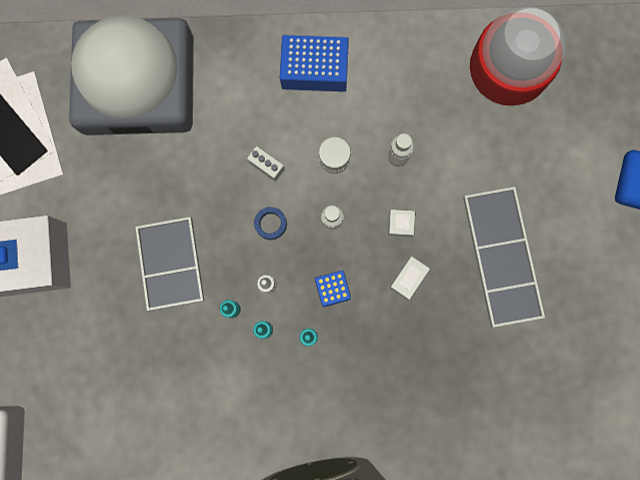

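View pics/scene0.png

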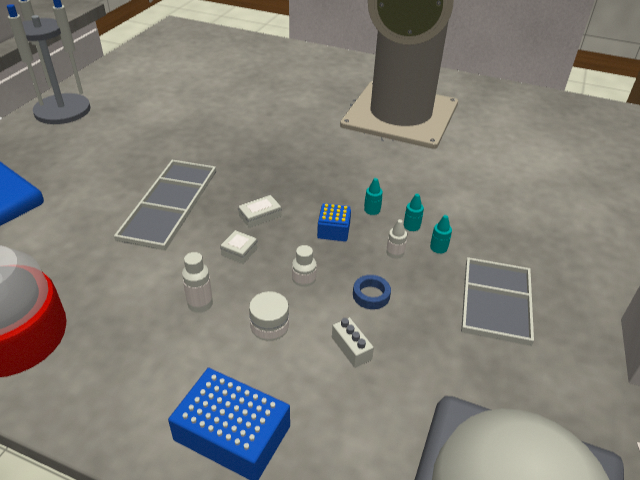

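The white dropper is at top (265,284). The turquoise look-alikes are at (229,309), (263,330) and (309,337), so they are ruled out by colour. The tall bottle is at (402,147), taller than the short one at (332,215). The oblong box is at (410,278), the square one at (402,222). The tube block with four grey caps is at (266,163), the jar at (335,154), tray_three at (504,256) and tray_two at (169,263). Next I'll fit the poses by silhouette in both cameras.

```bash
cat > fit.py <<'E'
from h import *
from scipy.optimize import minimize
a=np.linspace(0,2*np.pi,40,endpoint=False)
cyl=lambda *rz:np.vstack([np.c_[r*np.cos(a),r*np.sin(a),0*a+z] for r,z in rz])
box=lambda l,w,h:np.array([[i*l/2,j*w/2,k] for i in(-1,1) for j in(-1,1) for k in(0,h)])
# each model: list of convex pieces (m)
M={"tray_three":[box(.236,.092,.012)],"tray_two":[box(.152,.1,.012)],
"tall_bottle_mid":[cyl((.019,0),(.019,.068)),cyl((.013,.075),(.013,.095)),cyl((.019,.068),(.013,.075))],
"jar_mid":[cyl((.028,0),(.028,.046))],"dropper_mid":[cyl((.015,0),(.015,.045)),cyl((.012,.045),(.003,.07))],
"tube_block_mid":[box(.062,.03,.03)]+[cyl((.0055,.03),(.0055,.04))+[x,0,0] for x in(-.0225,-.0075,.0075,.0225)],
"oblong_box_mid":[box(.066,.04,.024)],
"short_bottle_mid":[cyl((.019,0),(.019,.033)),cyl((.013,.040),(.013,.06)),cyl((.019,.033),(.013,.04))],
"square_box_mid":[box(.044,.044,.024)]}
S=4
def render(n,name,p,z0=0):
    m=np.zeros((480*S,640*S),np.uint8); c,s=np.cos(p[2]),np.sin(p[2])
    for P in M[name]:
        Q=np.c_[P[:,0]*c-P[:,1]*s+p[0],P[:,0]*s+P[:,1]*c+p[1],P[:,2]+z0]
        cv2.fillConvexPoly(m,cv2.convexHull(((proj(n,Q)+.5)*S-.5).round().astype(np.int32)),255)
    return cv2.resize(m,(640,480),interpolation=cv2.INTER_AREA)/255.
def fit(name,masks,p0,yaws,z0=0):
    def cost(p):
        c=0
        for n,m in masks.items():
            r=render(n,name,p,z0); c+=1-np.minimum(r,m).sum()/np.maximum(r,m).sum()
        return c/len(masks)
    best=None
    for y in yaws:
        x0=np.array([*p0[:2],y])
        r=minimize(cost,x0,method="Nelder-Mead",options=dict(initial_simplex=x0+np.vstack([np.zeros(3),np.diag([.006,.006,.15])]),xatol=1e-4,fatol=1e-4,maxiter=120))
        if best is None or r.fun<best.fun: best=r
    return best.x,1-best.fun
E
cat > m.py <<'E'
from fit import *
import sys
G={"tray_three":(.492,-.294),"tray_two":(.489,.296),"tall_bottle_mid":(.681,-.12),"jar_mid":(.678,-.003),"dropper_mid":(.448,.125),"tube_block_mid":(.664,.121),"oblong_box_mid":(.453,-.128)}
for n in("scene","top"): robot.read_camera(n)
for k,g in G.items():
    masks={}
    for n in("scene","top"):
        best=(0,None)
        for d in robot.regions_of(n,k):
            m=d["pixels"].astype(float); r=render(n,k,[*g,.2]); i=np.minimum(r,m).sum()/np.maximum(r,m).sum()
            if i>best[0]: best=(i,m)
        if best[0]>.3: masks[n]=best[1]
    if not masks: print(k,"none"); continue
    yaws=[0] if k in("tall_bottle_mid","jar_mid","dropper_mid") else ([.2,-.2] if "tray" in k else [0,.6,1.2,1.8,2.4])
    out=[(list(ms),*fit(k,ms,g,yaws)) for ms in [masks]+([{n:m} for n,m in masks.items()] if len(masks)>1 else [])]
    for ms,p,i in out: print(k,ms,(p[:2]*1000).round(1),np.degrees(p[2]).round(1),round(i,3))
print(robot.read_state()["t"])
im=robot.read_camera("top"); cv2.imwrite("pics/crop1.png",cv2.resize(im[120:350,200:430],None,fx=2.6,fy=2.6,interpolation=cv2.INTER_CUBIC))
E
time python3 m.py
```

```text
tray_three ['scene', 'top'] [ 489.  -296.3] 8.8 0.964
tray_three ['scene'] [ 487.8 -297.9] 9.0 0.972
tray_three ['top'] [ 489.5 -295. ] 9.1 0.981
tray_two ['scene', 'top'] [490.  296.1] 9.1 0.97
tray_two ['scene'] [490.8 295.5] 9.5 0.97
tray_two ['top'] [489.5 296.6] 9.1 0.976
tall_bottle_mid ['scene', 'top'] [ 678.  -118.9] 3.8 0.922
tall_bottle_mid ['scene'] [ 675.3 -121.2] 1.4 0.941
tall_bottle_mid ['top'] [ 677.6 -117.9] 5.5 0.926
jar_mid ['scene', 'top'] [675.9  -2.1] 2.8 0.931
jar_mid ['scene'] [675.3  -3.5] 1.3 0.935
jar_mid ['top'] [675.5  -1.6] 6.2 0.942
dropper_mid ['scene', 'top'] [447.8 121.2] 5.2 0.917
dropper_mid ['scene'] [447.4 120.4] 5.9 0.939
dropper_mid ['top'] [447.8 121.8] 2.0 0.92Traceback (most recent call last):
  File "m.py", line 15, in <module>
    out=[(list(ms),*fit(k,ms,g,yaws)) for ms in [masks]+([{n:m} for n,m in masks.items()] if len(masks)>1 else [])]
                    ~~~^^^^^^^^^^^^^
  File "fit.py", line 30, in fit
    r=minimize(cost,x0,method="Nelder-Mead",options=dict(initial_simplex=x0+np.vstack([np.zeros(3),np.diag([.006,.006,.15])]),xatol=1e-4,fatol=1e-4,maxiter=120))
    res = _minimize_neldermead(fun, x0, args, callback, bounds=bounds,
                               **options)
    fxc = func(xc)
    fx = function(np.copy(x), *(wrapper_args + args))
  File "fit.py", line 25, in cost
    r=render(n,name,p,z0); c+=1-np.minimum(r,m).sum()/np.maximum(r,m).sum()
  File "fit.py", line 19, in render
    cv2.fillConvexPoly(m,cv2.convexHull(((proj(n,Q)+.5)*S-.5).round().astype(np.int32)),255)
                                          ~~~~^^^^^
  File "h.py", line 12, in proj
    K,R,t=cal(n); p=(K@(R@np.atleast_2d(P).T+t[:,None])).T; return p[:,:2]/p[:,2:]
          ~~~^^^
  File "h.py", line 4, in cal
    c=robot.calibration(n); f=240/np.tan(np.radians(c["vertical_fov"])/2)
ValueError: time passes only in moves, steps and waits

real	0m37.428s
user	0m39.359s
sys	0m14.804s
```

```bash
sed -i 's/^def cal/import functools\n@functools.lru_cache\ndef cal/' h.py
sed -i '/^G=/a G={k:G[k] for k in sys.argv[1:]}' m.py
python3 m.py tube_block_mid oblong_box_mid
```

```text
tube_block_mid ['scene', 'top'] [666.2 121.9] 52.5 0.93
tube_block_mid ['scene'] [666.1 120.5] 51.1 0.939
tube_block_mid ['top'] [666.  122.4] 53.1 0.947
oblong_box_mid ['scene', 'top'] [ 454.4 -128.4] 143.9 0.913
oblong_box_mid ['scene'] [ 453.6 -130.2] 142.0 0.9
oblong_box_mid ['top'] [ 454.1 -127.8] 143.2 0.947
1.55
```

View pics/crop1.png

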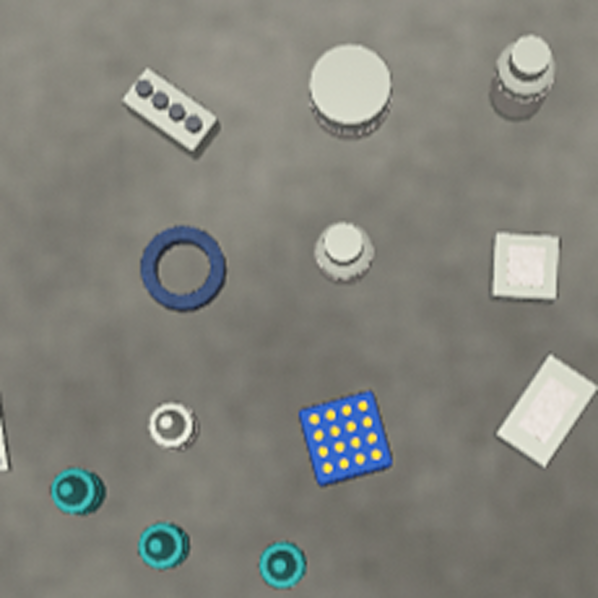

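The crop confirms it: the white dropper is at (172,427) and the turquoise ones are look-alikes. The tall bottle is at the upper right. I'll take the parts in the order asked.

```bash
cat > inc.py <<'E'
from h import *
import sys
s=robot.read_state(); R=cv2.Rodrigues(np.array(s["orientation"]))[0]; p=np.array(s["tool_pos"])*1000
phi=np.degrees(np.arctan2(R[1,0],R[0,0]))
print("t",round(s["t"],2),"tcp",p.round(1),"phi",round(phi,1),"open",round(s["opening"]*1000,1),"q6",round(s["q"][5],2),"F",np.round(s["force"],1),"g",round(s["gripper_force"],1))
for a in sys.argv[1:]:   # x,y,z,phi in mm, deg
    x,y,z,f=map(float,a.split(",")); d=(phi-f+90)%180-90
    c,sn=np.cos(np.radians(phi)),np.sin(np.radians(phi))
    v=np.array([x,y,z])-p; v=[v@[c,sn,0],v@[sn,-c,0],-v[2]]; q=np.degrees(np.arctan2(y,x))
    print(a,"->",np.round(v,1),"yaw",round(d,1),"q6 end ~",round((q+90-phi+d+180)%360-180,0))
E
python3 inc.py 678,-119,160,9 678,-119,30,9
```

```text
t 1.6 tcp [ 151.8 -580.5  218.6] phi 14.7 open 92.9 q6 -0.09 F [-0.1  0.4 -0.1] g 0.0
678,-119,160,9 -> [ 625.8 -313.3   58.6] yaw 5.7 q6 end ~ 71.0
678,-119,30,9 -> [ 625.8 -313.3  188.6] yaw 5.7 q6 end ~ 71.0
```

>>> play_rows(increments="626 -313 59 5.7 -1;626 -313 59 5.7 -1;626 -313 59 5.7 -1;626 -313 59 5.7 -1;626 -313 59 5.7 -1;626 -313 59 5.7 -1;626 -313 59 5.7 -1;626 -313 59 5.7 -1;626 -313 59 5.7 -1;626 -313 59 5.7 -1;626 -313 59 5.7 -1;626 -313 59 5.7 -1;626 -313 59 5.7 -1;626 -313 59 5.7 -1;626 -313 59 5.7 -1;626 -313 59 5.7 -1;626 -313 59 5.7 -1;626 -313 59 5.7 -1;626 -313 59 5.7 -1;626 -313 59 5.7 -1", force=20)

```text
t: 3.6
tool_pos: [0.6779, -0.1203, 0.1603]
orientation: [3.132, 0.243, 0.001]
force: [-0.8, 0.5, 0.2]
opening: 0.0929
gripper_force: 0.0
```

```bash
python3 inc.py 678,-119,30,9; python3 - <<'E'
from h import *
im=robot.read_camera("wrist")
for x in ([.678,-.119,.095],[.678,-.119,0]):
    u=proj("wrist",x)[0]; print(u); cv2.circle(im,tuple(int(v) for v in u),4,(0,0,255),1)
cv2.imwrite("pics/w1.png",im)
E
```

```text
t 3.6 tcp [ 677.9 -120.3  160.3] phi 8.9 open 92.9 q6 1.17 F [-0.8  0.5  0.2] g 0.0
678,-119,30,9 -> [  0.3  -1.3 130.3] yaw -0.1 q6 end ~ 71.0
[321.72258871 259.50547829]
[322.07314703 228.08534955]
```

View pics/w1.png

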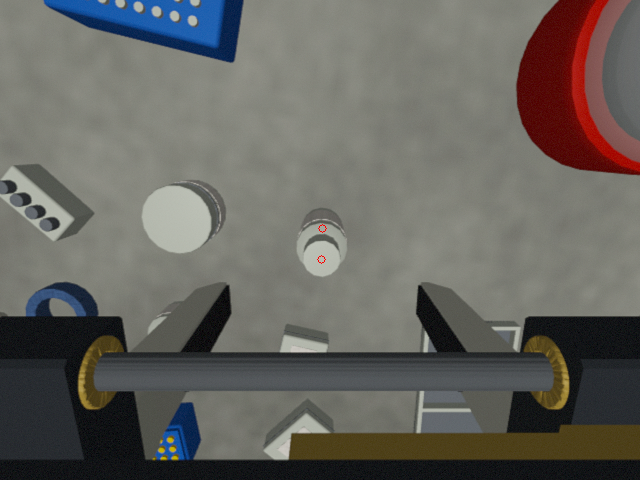

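The wrist picture shows the bottle's cap at (321,257), on the projected point (322,260). The fingers straddle it clear of everything.

>>> play_rows(increments="0 -1 40 0 -1;0 -1 80 0 -1;0 -1 110 0 -1;0 -1 130 0 -1;0 -1 130 0 -1;0 -1 130 0 -1;0 -1 130 0 1;0 -1 130 0 1;0 -1 130 0 1;0 -1 130 0 1;0 -1 130 0 1;0 -1 130 0 1;0 -1 130 0 1;0 -1 130 0 1;0 -1 130 0 1;0 -1 130 0 1", force=20)

```text
t: 5.25
tool_pos: [0.6781, -0.1183, 0.0296]
orientation: [-3.132, -0.245, 0.0]
force: [0.5, -0.0, -0.5]
opening: 0.0378
gripper_force: 20.0
```

```bash
python3 inc.py 404,-309.7,130,9 404,-309.7,34,9
```

```text
t 5.25 tcp [ 678.1 -118.3   29.6] phi 9.0 open 37.8 q6 1.17 F [ 0.5 -0.  -0.5] g 20.0
404,-309.7,130,9 -> [-300.5  146.4 -100.4] yaw -0.0 q6 end ~ 44.0
404,-309.7,34,9 -> [-300.5  146.4   -4.4] yaw -0.0 q6 end ~ 44.0
```

>>> play_rows(increments="0 0 -30 0 1;0 0 -65 0 1;0 0 -100 0 1;-15 7 -100 0 1;-45 22 -100 0 1;-75 37 -100 0 1;-105 51 -100 0 1;-140 68 -100 0 1;-175 85 -100 0 1;-210 102 -100 0 1;-240 117 -100 0 1;-265 129 -100 0 1;-285 139 -100 0 1;-297 145 -100 0 1;-300 146 -100 0 1;-300 146 -100 0 1")

```text
t: 6.85
tool_pos: [0.4046, -0.3091, 0.1297]
orientation: [-3.132, -0.244, -0.001]
force: [0.2, -0.3, -0.9]
opening: 0.0379
gripper_force: 20.0
```

```bash
python3 inc.py 404.1,-309.7,33,9
```

```text
t 6.85 tcp [ 404.6 -309.1  129.7] phi 8.9 open 37.9 q6 0.66 F [ 0.2 -0.3 -0.9] g 20.0
404.1,-309.7,33,9 -> [-0.6  0.5 96.7] yaw -0.1 q6 end ~ 44.0
```

>>> play_rows(increments="0 0 30 0 1;0 0 60 0 1;0 0 82 0 1;0 0 92 0 1;0 0 96 0 1;0 0 97 0 1;0 0 97 0 1;0 0 97 0 -0.3;0 0 97 0 -0.3;0 0 97 0 -0.3;0 0 97 0 -0.3;0 0 97 0 -0.3;0 0 80 0 -0.3;0 0 40 0 -0.6;0 0 0 0 -1;0 0 -10 0 -1;0 0 -10 0 -1")

```text
t: 8.55
tool_pos: [0.4058, -0.3104, 0.142]
orientation: [3.129, 0.245, 0.005]
force: [0.8, -0.1, 0.3]
opening: 0.088
gripper_force: 0.0
```

```bash
python3 inc.py 675.9,-2.1,120,9 675.9,-2.1,16,9; python3 - <<'E'
from h import *
im=robot.read_camera("wrist");cv2.imwrite("pics/w2.png",im)
E
```

```text
t 8.55 tcp [ 405.8 -310.4  142. ] phi 9.0 open 88.0 q6 0.66 F [ 0.8 -0.1  0.3] g 0.0
675.9,-2.1,120,9 -> [ 314.8 -262.5   22. ] yaw -0.0 q6 end ~ 81.0
675.9,-2.1,16,9 -> [ 314.8 -262.5  126. ] yaw -0.0 q6 end ~ 81.0
```

View pics/w2.png

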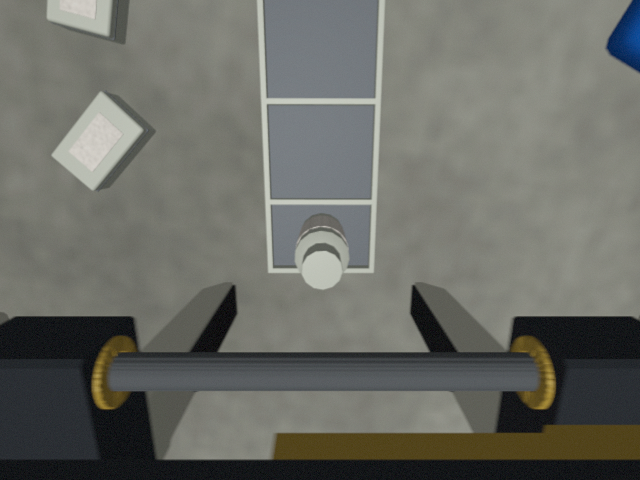

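The bottle stands in the small compartment, base near (321,225), clear of the rib. Now the jar.

>>> play_rows(increments="45 -37 0 0 -1;90 -75 0 0 -1;135 -112 0 0 -1;180 -150 0 0 -1;220 -183 0 0 -1;260 -216 0 0 -1;290 -241 0 0 -1;310 -258 10 0 -1;315 -262 22 0 -1;315 -262 22 0 -1;315 -262 22 0 -1;315 -262 22 0 -1;315 -262 60 0 -1;315 -262 95 0 -1;315 -262 115 0 -1;315 -262 126 0 -1;315 -262 126 0 -1;315 -262 126 0 -1")

```text
t: 10.4
tool_pos: [0.6758, -0.0021, 0.0154]
orientation: [3.132, 0.244, 0.003]
force: [0.1, 0.4, 1.4]
opening: 0.0929
gripper_force: 0.0
```

>>> play_rows(increments="0 0 0 0 1;0 0 0 0 1;0 0 0 0 1;0 0 0 0 1;0 0 0 0 1;0 0 0 0 1;0 0 0 0 1", force=20)

```text
t: 11.1
tool_pos: [0.675, -0.0014, 0.0138]
orientation: [3.132, 0.245, 0.0]
force: [-1.2, -0.8, 1.3]
opening: 0.0558
gripper_force: 20.0
```

```bash
python3 inc.py 472.2,-298.9,130,9
```

```text
t 11.1 tcp [675.   -1.4  13.8] phi 9.0 open 55.8 q6 1.34 F [-1.2 -0.8  1.3] g 20.0
472.2,-298.9,130,9 -> [-246.6  262.3 -116.2] yaw -0.0 q6 end ~ 49.0
```

>>> play_rows(increments="0 0 -30 0 1;0 0 -70 0 1;0 0 -105 0 1;-12 13 -116 0 1;-35 37 -116 0 1;-60 64 -116 0 1;-85 90 -116 0 1;-110 117 -116 0 1;-135 143 -116 0 1;-160 170 -116 0 1;-185 197 -116 0 1;-208 221 -116 0 1;-227 241 -116 0 1;-240 255 -116 0 1;-246 261 -116 0 1;-247 262 -116 0 1;-247 262 -116 0 1")

```text
t: 12.8
tool_pos: [0.4719, -0.2981, 0.1295]
orientation: [-3.132, -0.245, -0.0]
force: [-0.9, -0.1, -0.7]
opening: 0.0557
gripper_force: 20.0
```

```bash
python3 inc.py 472.2,-298.9,18,9
```

```text
t 12.8 tcp [ 471.9 -298.1  129.5] phi 9.0 open 55.7 q6 0.76 F [-0.9 -0.1 -0.7] g 20.0
472.2,-298.9,18,9 -> [  0.2   0.8 111.5] yaw -0.0 q6 end ~ 49.0
```

>>> play_rows(increments="0 0 35 0 1;0 0 70 0 1;0 0 95 0 1;0 0 106 0 1;0 0 111 0 1;0 0 112.5 0 1;0 0 112.5 0 1;0 0 112.5 0 -0.7;0 0 112.5 0 -0.7;0 0 112.5 0 -0.7;0 0 112.5 0 -0.7;0 0 90 0 -0.7;0 0 50 0 -0.7;0 0 10 0 -0.7;0 0 -20 0 -0.7;0 0 -30 0 -0.7")

```text
t: 14.4
tool_pos: [0.4735, -0.3001, 0.1642]
orientation: [3.128, 0.245, 0.008]
force: [0.5, -0.4, 1.0]
opening: 0.0798
gripper_force: 0.0
```

```bash
python3 inc.py 666.2,121.5,120,52.3 666.2,121.5,5,52.3; python3 - <<'E'
from h import *
im=robot.read_camera("wrist");cv2.imwrite("pics/w3.png",im)
E
```

```text
t 14.4 tcp [ 473.5 -300.1  164.2] phi 9.0 open 79.8 q6 0.76 F [ 0.5 -0.4  1. ] g 0.0
666.2,121.5,120,52.3 -> [ 256.  -386.4   44.2] yaw -43.3 q6 end ~ 48.0
666.2,121.5,5,52.3 -> [ 256.  -386.4  159.2] yaw -43.3 q6 end ~ 48.0
```

View pics/w3.png

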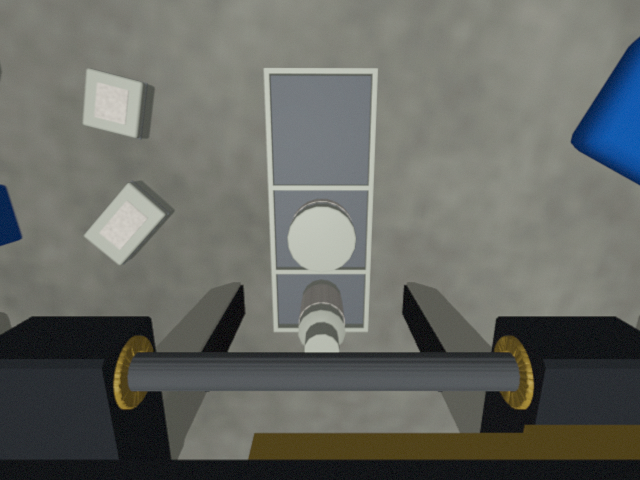

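The jar sits flat in the middle compartment (321,235), between the ribs at y=188 and y=271. Now the tube block.

>>> play_rows(increments="30 -45 10 -6 -0.7;60 -90 20 -12 -0.7;88 -133 25 -18 -0.6;116 -175 30 -24 -0.5;145 -218 35 -30 -0.5;173 -260 35 -36 -0.5;200 -302 35 -40 -0.5;225 -340 35 -42 -0.5;245 -370 35 -43 -0.5;256 -386 35 -43.3 -0.5;256 -386 35 -43.3 -0.5;256 -386 35 -43.3 -0.5;256 -386 35 -43.3 -0.5")

```text
t: 15.75
tool_pos: [0.6636, 0.1213, 0.1233]
orientation: [-2.821, -1.382, 0.003]
force: [0.5, -0.9, 0.4]
opening: 0.0696
gripper_force: 0.0
```

```bash
python3 - <<'E'
from fit import *
im=robot.read_camera("wrist"); m={"wrist":max(robot.regions_of("wrist","tube_block_mid"),key=lambda d:d["conf"])["pixels"].astype(float)}
p,i=fit("tube_block_mid",m,(.666,.1215),[.75,.91,1.1]); print((p[:2]*1000).round(1),np.degrees(p[2]),i)
r=render("wrist","tube_block_mid",p)
cv2.drawContours(im,cv2.findContours((r>.5).astype(np.uint8),0,1)[0],-1,(0,0,255),1); cv2.imwrite("pics/w4.png",im)
E
python3 inc.py 666.2,121.5,5,52.3
```

```text
[668.4 121.7] 52.267930971335126 0.9673145577151924
t 15.85 tcp [664.  121.1 124.2] phi 52.2 open 69.9 q6 0.77 F [-0.8  0.6  0.2] g 0.0
666.2,121.5,5,52.3 -> [  1.7   1.5 119.2] yaw -0.1 q6 end ~ 48.0
```

View pics/w4.png

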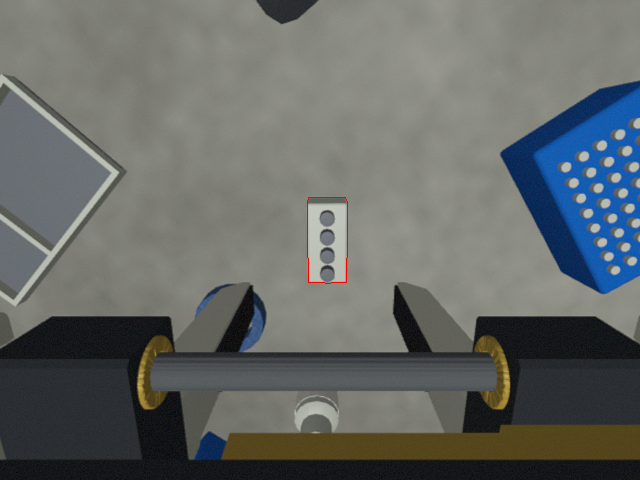

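The fitted outline lies right on the block at (327,240), and the fingers will straddle it clear of the blue ring.

>>> play_rows(increments="2.4 2.4 40 0 -0.5;2.4 2.4 75 0 -0.5;2.4 2.4 100 0 -0.5;2.4 2.4 112 0 -0.5;2.4 2.4 118.5 0 -0.5;2.4 2.4 118.5 0 -0.5;2.4 2.4 118.5 0 -0.5;2.4 2.4 118.5 0 1;2.4 2.4 118.5 0 1;2.4 2.4 118.5 0 1;2.4 2.4 118.5 0 1;2.4 2.4 118.5 0 1;2.4 2.4 118.5 0 1;2.4 2.4 118.5 0 1", force=20)

```text
t: 17.25
tool_pos: [0.6678, 0.123, 0.0061]
orientation: [-2.821, -1.383, 0.0]
force: [0.1, -0.2, -0.2]
opening: 0.0298
gripper_force: 20.0
```

```bash
python3 inc.py 557.2,-285.4,120,9
```

```text
t 17.25 tcp [667.8 123.    6.1] phi 52.3 open 29.8 q6 0.77 F [ 0.1 -0.2 -0.2] g 20.0
557.2,-285.4,120,9 -> [-390.6  162.5 -113.9] yaw 43.3 q6 end ~ 54.0
```

>>> play_rows(increments="0 0 -40 0 1;0 0 -80 0 1;0 0 -114 0 1;-20 8 -114 2 1;-55 23 -114 6 1;-90 38 -114 10 1;-125 52 -114 14 1;-160 67 -114 18 1;-195 81 -114 22 1;-230 96 -114 26 1;-265 110 -114 30 1;-300 125 -114 34 1;-330 138 -114 37 1;-355 148 -114 40 1;-375 156 -114 42 1;-387 161 -114 43 1;-390.6 162.5 -114 43.3 1;-390.6 162.5 -114 43.3 1;-390.6 162.5 -114 43.3 1")

```text
t: 19.15
tool_pos: [0.5575, -0.2844, 0.12]
orientation: [-3.131, -0.247, 0.0]
force: [-0.6, 0.7, -0.5]
opening: 0.0303
gripper_force: 20.0
```

```bash
python3 inc.py 557.2,-285.4,9,9
```

```text
t 19.15 tcp [ 557.5 -284.4  120. ] phi 9.0 open 30.3 q6 0.86 F [-0.6  0.7 -0.5] g 20.0
557.2,-285.4,9,9 -> [ -0.5   1.  111. ] yaw 0.0 q6 end ~ 54.0
```

>>> play_rows(increments="0 0.5 35 0 1;0 0.5 70 0 1;0 0.5 92 0 1;0 0.5 103 0 1;0 0.5 108 0 1;0 0.5 110.5 0 1;0 0.5 110.5 0 1;0 0.5 110.5 0 0.1;0 0.5 110.5 0 0.1;0 0.5 110.5 0 0.1;0 0.5 110.5 0 0.1;0 0.5 90 0 0.1;0 0.5 50 0 0.1;0 0.5 10 0 -0.2;0 0.5 -25 0 -0.3;0 0.5 -25 0 -0.3;0 0.5 -25 0 -0.3")

```text
t: 20.85
tool_pos: [0.5581, -0.2864, 0.1466]
orientation: [3.13, 0.245, 0.004]
force: [-0.6, 1.4, -0.2]
opening: 0.0604
gripper_force: 0.0
```

```bash
python3 inc.py 447.8,121.2,140,9; python3 - <<'E'
from h import *
im=robot.read_camera("wrist");cv2.imwrite("pics/w5.png",im)
E
```

```text
t 20.85 tcp [ 558.1 -286.4  146.6] phi 8.9 open 60.4 q6 0.86 F [-0.6  1.4 -0.2] g 0.0
447.8,121.2,140,9 -> [ -45.5 -419.8    6.6] yaw -0.1 q6 end ~ 96.0
```

View pics/w5.png

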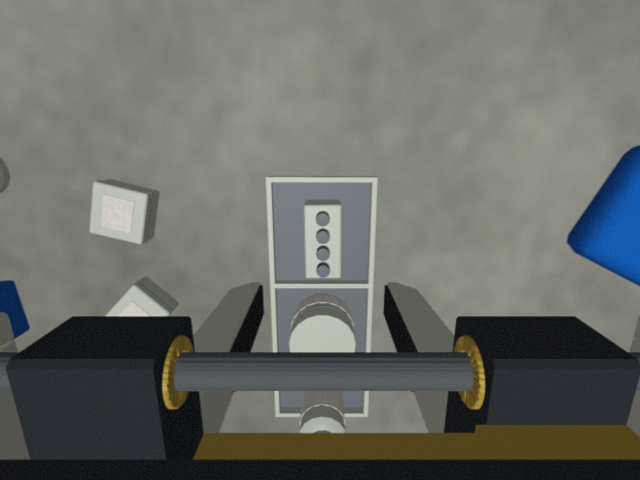

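The block sits flat in the large compartment (322,240), walls clear all round. Now the white dropper.

>>> play_rows(increments="-5 -42 0 0 -0.3;-10 -87 0 0 -0.3;-15 -132 0 0 -0.3;-20 -177 0 0 -0.3;-25 -222 0 0 -0.3;-30 -267 0 0 -0.3;-35 -310 0 0 -0.3;-39 -350 0 0 -0.3;-42 -385 0 0 -0.3;-44 -408 0 0 -0.3;-45 -420 0 0 -0.3;-45 -420 0 0 -0.3;-45 -420 0 0 -0.3;-45 -420 0 0 -0.3")

```text
t: 22.3
tool_pos: [0.4476, 0.1209, 0.1448]
orientation: [3.132, 0.243, -0.001]
force: [0.7, -0.4, -0.4]
opening: 0.0603
gripper_force: 0.0
```

```bash
python3 - <<'E'
from fit import *
im=robot.read_camera("wrist"); g=(.4478,.1212)
r=render("wrist","dropper_mid",[*g,0])
best=max(robot.regions_of("wrist","dropper_mid"),key=lambda d:(d["pixels"]*r).sum())
p,i=fit("dropper_mid",{"wrist":best["pixels"].astype(float)},g,[0]); print((p[:2]*1000).round(1),i)
r=render("wrist","dropper_mid",p)
cv2.drawContours(im,cv2.findContours((r>.5).astype(np.uint8),0,1)[0],-1,(0,0,255),1); cv2.imwrite("pics/w6.png",im)
E
python3 inc.py 447.8,121.2,13,9
```

```text
[450.3 121.2] 0.940054998705762
t 22.4 tcp [447.7 121.  145. ] phi 8.9 open 60.6 q6 1.57 F [0.1 0.2 0.9] g 0.0
447.8,121.2,13,9 -> [ 1.00e-01 -2.00e-01  1.32e+02] yaw -0.1 q6 end ~ 96.0
```

View pics/w6.png

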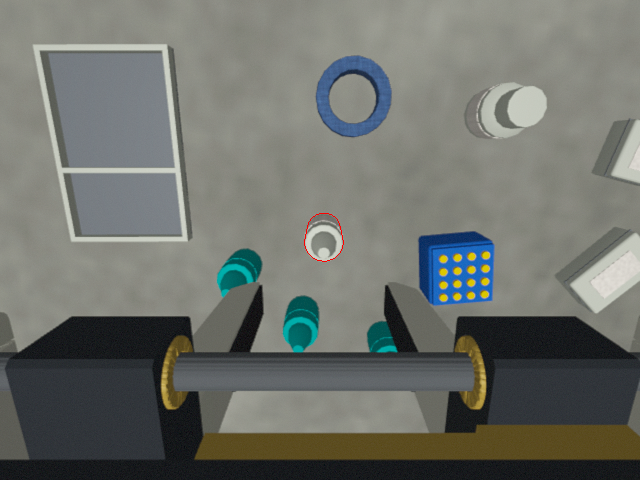

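The white dropper is at (324,238), on the axis. The fingers will come down clear of the turquoise bottle (240,272) and the blue rack (455,270).

>>> play_rows(increments="1 0 40 0 -0.2;1 0 80 0 -0.2;1 0 110 0 -0.2;1 0 125 0 -0.2;1 0 132 0 -0.2;1 0 132 0 -0.2;1 0 132 0 -0.2;1 0 132 0 1;1 0 132 0 1;1 0 132 0 1;1 0 132 0 1;1 0 132 0 1;1 0 132 0 1;1 0 132 0 1", force=15)

```text
t: 23.8
tool_pos: [0.4489, 0.1222, 0.0136]
orientation: [-3.132, -0.245, -0.001]
force: [-0.9, -0.0, 5.2]
opening: 0.0297
gripper_force: 15.0
```

```bash
python3 inc.py 445.6,288.9,130,9
```

```text
t 23.8 tcp [448.9 122.2  13.6] phi 9.0 open 29.7 q6 1.57 F [-0.9 -0.   5.2] g 15.0
445.6,288.9,130,9 -> [  22.7 -165.2 -116.4] yaw -0.0 q6 end ~ 114.0
```

>>> play_rows(increments="0 0 -30 0 1;0 0 -70 0 1;0 0 -105 0 1;2 -12 -117 0 1;6 -40 -117 0 1;11 -75 -117 0 1;15 -110 -117 0 1;19 -138 -117 0 1;22 -157 -117 0 1;23 -165 -117 0 1;23 -165 -117 0 1;23 -165 -117 0 1;23 -165 -117 0 1")

```text
t: 25.1
tool_pos: [0.4455, 0.2878, 0.1298]
orientation: [3.132, 0.244, -0.001]
force: [-0.4, 0.5, -0.2]
opening: 0.0303
gripper_force: 15.0
```

```bash
python3 inc.py 445.6,288.9,16.5,9
```

```text
t 25.1 tcp [445.5 287.8 129.8] phi 8.9 open 30.3 q6 1.89 F [-0.4  0.5 -0.2] g 15.0
445.6,288.9,16.5,9 -> [  0.3  -1.1 113.3] yaw -0.1 q6 end ~ 114.0
```

>>> play_rows(increments="0 -1 35 0 1;0 -1 70 0 1;0 -1 95 0 1;0 -1 106 0 1;0 -1 111 0 1;0 -1 113.3 0 1;0 -1 113.3 0 1;0 -1 113.3 0 0;0 -1 113.3 0 0;0 -1 113.3 0 0;0 -1 113.3 0 0;0 -1 90 0 -0.1;0 -1 50 0 -0.2;0 -1 10 0 -0.3;0 -1 -20 0 -0.4;0 -1 -20 0 -0.4;0 -1 -20 0 -0.4")

```text
t: 26.8
tool_pos: [0.4459, 0.29, 0.1509]
orientation: [-3.131, -0.245, -0.003]
force: [-0.0, -0.3, -0.5]
opening: 0.0648
gripper_force: 0.0
```

```bash
python3 inc.py 454.4,-128.5,130,143.3; python3 - <<'E'
from h import *
im=robot.read_camera("wrist");cv2.imwrite("pics/w7.png",im)
E
```

```text
t 26.8 tcp [445.9 290.  150.9] phi 9.0 open 64.8 q6 1.89 F [-0.  -0.3 -0.5] g 0.0
454.4,-128.5,130,143.3 -> [-56.7 414.7  20.9] yaw 45.7 q6 end ~ 111.0
```

View pics/w7.png

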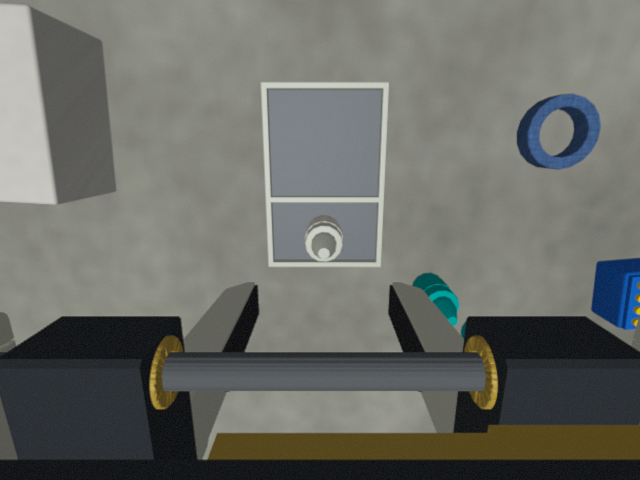

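The dropper stands in the small compartment (323,240). Now the oblong box.

>>> play_rows(increments="-6 42 0 4 -0.5;-12 87 0 9 -0.5;-18 132 0 14 -0.5;-24 177 0 19 -0.5;-30 220 0 24 -0.5;-36 263 0 29 -0.5;-42 305 0 34 -0.5;-47 343 0 38 -0.5;-52 377 0 42 -0.5;-55 402 0 45 -0.5;-56.7 414.7 10 45.7 -0.5;-56.7 414.7 20 45.7 -0.5;-56.7 414.7 20 45.7 -0.5;-56.7 414.7 20 45.7 -0.5")

```text
t: 28.25
tool_pos: [0.4531, -0.1272, 0.1288]
orientation: [-2.982, 0.987, 0.004]
force: [0.2, 0.1, 0.5]
opening: 0.0697
gripper_force: 0.0
```

```bash
python3 - <<'E'
from fit import *
im=robot.read_camera("wrist"); g=(.4544,-.1285)
r=render("wrist","oblong_box_mid",[*g,2.5])
best=max(robot.regions_of("wrist","oblong_box_mid"),key=lambda d:(d["pixels"]*r).sum())
p,i=fit("oblong_box_mid",{"wrist":best["pixels"].astype(float)},g,[2.3,2.5,2.7]); print((p[:2]*1000).round(1),np.degrees(p[2]),i)
r=render("wrist","oblong_box_mid",p)
cv2.drawContours(im,cv2.findContours((r>.5).astype(np.uint8),0,1)[0],-1,(0,0,255),1); cv2.imwrite("pics/w8.png",im)
E
python3 inc.py 454.4,-128.5,2,143.3
```

```text
[ 455.6 -129. ] 144.46046515951613 0.9687441515563483
t 28.35 tcp [ 454.  -127.6  130.1] phi -36.6 open 69.1 q6 1.83 F [0.5 1.  0.8] g 0.0
454.4,-128.5,2,143.3 -> [  0.8   0.4 128.1] yaw 0.1 q6 end ~ 111.0
```

View pics/w8.png

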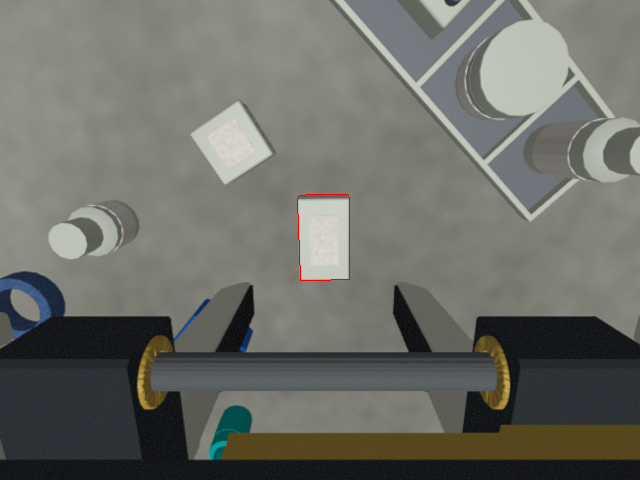

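The outline fits the oblong box at (324,238), with the square one separate at (232,143).

>>> play_rows(increments="1.5 0.4 40 0 -0.5;1.5 0.4 80 0 -0.5;1.5 0.4 107 0 -0.5;1.5 0.4 120 0 -0.5;1.5 0.4 125 0 -0.5;1.5 0.4 127.5 0 -0.5;1.5 0.4 127.5 0 -0.5;1.5 0.4 127.5 0 1;1.5 0.4 127.5 0 1;1.5 0.4 127.5 0 1;1.5 0.4 127.5 0 1;1.5 0.4 127.5 0 1;1.5 0.4 127.5 0 1;1.5 0.4 127.5 0 1", force=20)

```text
t: 29.75
tool_pos: [0.4551, -0.1301, 0.0029]
orientation: [-2.981, 0.99, -0.001]
force: [-2.1, 0.2, 4.8]
opening: 0.04
gripper_force: 20.0
```

```bash
python3 inc.py 518.6,300.7,130,9.2
```

```text
t 29.75 tcp [ 455.1 -130.1    2.9] phi -36.7 open 40.0 q6 1.83 F [-2.1  0.2  4.8] g 20.0
518.6,300.7,130,9.2 -> [-206.8 -383.2 -127.1] yaw -45.9 q6 end ~ 111.0
```

>>> play_rows(increments="0 0 -40 0 1;0 0 -80 0 1;0 0 -115 0 1;-8 -15 -127 -2 1;-25 -46 -127 -6 1;-43 -80 -127 -10 1;-61 -113 -127 -14 1;-79 -146 -127 -18 1;-97 -180 -127 -22 1;-115 -213 -127 -26 1;-133 -246 -127 -30 1;-151 -280 -127 -34 1;-168 -311 -127 -37 1;-183 -339 -127 -40 1;-195 -361 -127 -43 1;-203 -376 -127 -45 1;-207 -383 -127 -46 1;-207 -383 -127 -46 1;-207 -383 -127 -46 1")

```text
t: 31.65
tool_pos: [0.5179, 0.3, 0.1292]
orientation: [3.131, 0.252, -0.001]
force: [0.2, -0.3, -1.3]
opening: 0.0401
gripper_force: 20.0
```

```bash
python3 inc.py 518.6,300.7,6,9.2; python3 - <<'E'
from h import *
im=robot.read_camera("wrist");cv2.imwrite("pics/w9.png",im)
E
```

```text
t 31.65 tcp [517.9 300.  129.2] phi 9.2 open 40.1 q6 1.85 F [ 0.2 -0.3 -1.3] g 20.0
518.6,300.7,6,9.2 -> [  0.8  -0.6 123.2] yaw 0.0 q6 end ~ 111.0
```

View pics/w9.png

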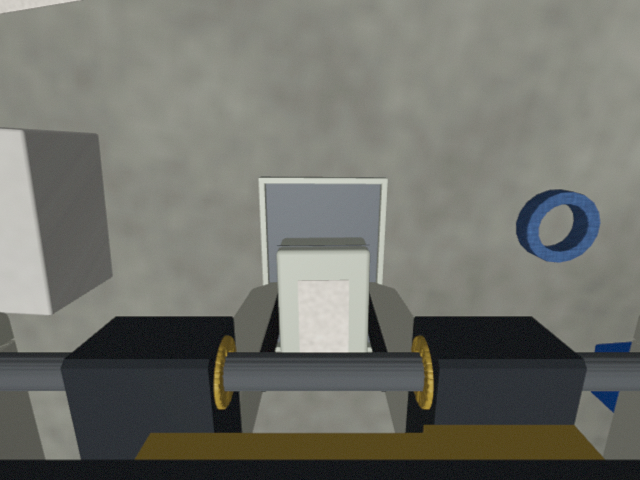

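The box is held flat and square over the large compartment; lowering.

>>> play_rows(increments="0.5 -0.5 40 0 1;0.5 -0.5 78 0 1;0.5 -0.5 104 0 1;0.5 -0.5 116 0 1;0.5 -0.5 121 0 1;0.5 -0.5 123.5 0 1;0.5 -0.5 123.5 0 1;0.5 -0.5 123.5 0 0;0.5 -0.5 123.5 0 0;0.5 -0.5 123.5 0 0;0.5 -0.5 123.5 0 0;0.5 -0.5 105 0 0;0.5 -0.5 65 0 0;0.5 -0.5 20 0 0;0.5 -0.5 -25 0 0;0.5 -0.5 -70 0 0;0.5 -0.5 -100 0 0;-50 -0.5 -100 0 0;-100 -0.5 -100 0 0;-150 -0.5 -100 0 0")

```text
t: 33.7
tool_pos: [0.3691, 0.2769, 0.2296]
orientation: [-3.131, -0.253, -0.0]
force: [-0.2, -0.4, 0.9]
opening: 0.0465
gripper_force: 0.0
```

>>> play_rows(increments="-40 40 0 0 0;-40 80 0 0 0;-40 120 0 0 0;-40 160 0 0 0;-40 160 0 0 0;-40 160 0 0 0")

```text
t: 34.3
tool_pos: [0.357, 0.1124, 0.2299]
orientation: [-3.131, -0.249, -0.001]
force: [-0.7, 0.3, 0.7]
opening: 0.0463
gripper_force: 0.0
```

```bash
python3 inc.py; python3 - <<'E'
from fit import *
T={"tall_bottle_mid":(.4041,-.3097),"jar_mid":(.4722,-.2989),"tube_block_mid":(.5572,-.2854),"dropper_mid":(.4456,.2889),"oblong_box_mid":(.5186,.3007)}
for n in ("scene","top"):
    im=robot.read_camera(n)
    for k,g in T.items():
        r=render(n,k,[*g,np.radians(9)],.003); b=0
        for d in robot.regions_of(n,k): m=d["pixels"]; b=max(b,np.minimum(r,m).sum()/np.maximum(r,m).sum())
        print(n,k,round(b,2))
    cv2.imwrite(f"pics/{n}_end.png",im)
E
```

```text
t 34.3 tcp [357.  112.4 229.9] phi 9.1 open 46.3 q6 1.58 F [-0.7  0.3  0.7] g 0.0
scene tall_bottle_mid 0.84
scene jar_mid 0.92
scene tube_block_mid 0.86
scene dropper_mid 0
scene oblong_box_mid 0.93
top tall_bottle_mid 0.95
top jar_mid 0.92
top tube_block_mid 0.94
top dropper_mid 0.74
top oblong_box_mid 0.91
```

View pics/scene_end.png

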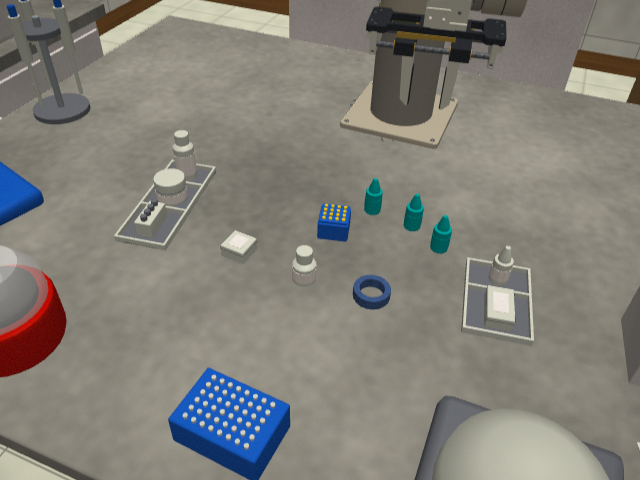

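View pics/top_end.png

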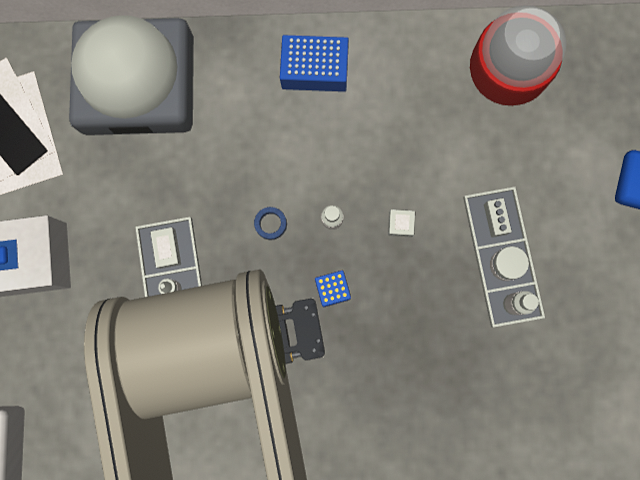

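All five parts stand flat in their compartments. In the scene picture they are at (184,150), (170,185), (150,217), (502,263) and (500,303). The short bottle, square box and turquoise bottles haven't moved, and the robot is clear.

```bash
python3 -c "
from plant import robot
print(robot.close_job())"
```

```text
the job is handed in; nothing more can be done
None
```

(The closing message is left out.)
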